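# Pin the valve linkage and offer up its cover

## Robot

A 6-joint arm with a two-finger parallel gripper is mounted at the origin on the work surface. World frame = base frame: x ahead of the robot, y to its left, z up, the work surface at z = 0. Lengths are in m, angles in rad, forces in N, time in s.
With the tool pointing down it reaches from about 0.25 to 0.775 m from the base axis. Payload 4 kg.
Tool frame: the origin (TCP) lies midway between the tips of the shut fingers; the grasp point (between the pads) lies behind it (ctrl.grip_point_offset is the z of the grasp point in the tool frame, in m); z points along the fingers, x is the direction in which the jaws open and shut, and the axes are right-handed (so a half turn about z gives the same grasp; the last joint's range is limited). The gripper opens to 85 mm and grips with 20 to 120 N. Pads are 22 mm wide; open, the fingers measure 114 mm over their backs; the gripper's body (76 mm by 85 mm) begins 54 mm behind the grasp point. The pads swing forward as they close: fully open they stand 13 mm farther back than shut.
Start: joints at [-1.206, 0.087, 1.371, -0, 1.684, -0.103], TCP at [0.248, -0.491, 0.231] pointing down, gripper open.
Joint ranges: [-3.1, 3.1], [-0.76, 2.03], [0.27, 2.55], [-1.08, 4.22], [0.17, 2.65], [-2.57, 2.57]. Speed limits (rad/s): [2.79, 2.79, 3.14, 3.14, 3.14, 3.14].

## Interface

Orientations are given as a 3x3 rotation matrix whose columns are the frame's x, y, z axes.
In Python, from workcell import ctrl gives the robot as it stands. The module is installed in compiled form; this text tells all that it offers.
- The arm moves only by the tool play_rows, never from a script. Its argument "rows" is a list of rows, each a list of 7 numbers: the finger opening in mm, from 0 to 85.4, then the shift along the world's x, y, z each as a share of 0.2 m, from -1 to 1, then the turn, a rotation vector about the world's x, y, z each as a share of 0.08 rad, from -1 to 1. A call has 1 to 20 rows; each row shifts and turns the commanded pose from where the row before left it; what a row does not reach is not made up. A row lasts 1/12 s, in which the tool goes at most 41.7 mm and 7.16 degrees, less where a joint would pass 70% of its speed; a pose out of reach is approached as far as the arm can. A call with a number of a shift or a turn outside -1 to 1 is refused whole. A call with a gripper value outside its range is refused whole. The fingers move at their own pace and stop on an object; the grip force is fixed at half the most. Time passes only in rows, so rows that do not move let the fingers close. It gives the time, the measured TCP pose, the force and the opening at its end, in the units of the state.
- ctrl.observe(): the state, without advancing time (a new reading comes with each control period).
- ctrl.snapshot(name): name is "scene" or "top"; returns a dict with "frame" (400x640x3 uint8, red, green, blue), "depth" (400x640 float32, m along the optical axis (not along the pixel's ray), 0 where there is no reading), "vertical_fov" (degrees; the focal length in pixels is half the picture's height over the tangent of half this angle, whatever the lens; pixels are square), "cx", "cy" (the principal point, pixels), "k1" (the pictures are not rectified: a ray, as slopes to the right and down, at radius r is drawn at 1 + k1 r^2 times it, then the intrinsics apply), "rvec" (rotation vector, rad) and "tvec" (3), from world to camera coordinates, as OpenCV has them. Camera axes: x right, y down, z forward; pixel columns grow to the right and rows downward; lengths in m; the calibration is good to about 2 mm. A picture is of the moment at which its call begins.
- ctrl.close_job(): hands the job in, once; it reports no verdict.
Trained networks look in the newest picture that a camera, given by its name, has taken for a name from the list of things; names that differ only in an ending like _2 or _b are one class to them, and where a whole thing is asked for, a point or a joint stands for the part that bears it (a point fixed in the world has none). Each returns a list of dicts, best first, with "score" (0 to 1); they miss things now and then, are a little off and sometimes report something else, mostly with a low value. They report only what shows in the picture. A call takes as long as a camera call. They do not tell look-alikes from the thing itself.
- ctrl.find_in(camera, thing): "location" ([x, y, z] in m, in the coordinates of the camera as it stood for that picture, good to about 4 mm: the middle of the surface that is visible of it).
The state is a dict: "time_s": time; "joints": joint angles; "qd": joint speeds; "tau": joint torques, N m; "eef_pos": TCP position; "tool_rot": TCP orientation; "force": force on the tool from outside, world axes, zero at the start; "ft_torque": the same for the moment, N m; "opening": opening from 0.0 (shut) to 1.0 (fully open).
Only numpy, scipy, OpenCV 4.12 (cv2) and the standard library are available. Lean on these libraries where they do the work, as an engineer would, in place of code of your own. Each camera call takes 0.05 s, during which the arm holds its last target.

## Task

Close up the valve actuator: first push the hinge pin down through fork and lug until its head is fully home, then pick up the cover plate by its handle and hold it level about 15 mm above the housing, the right way round, with every threaded hole fully in view through its own hole in the plate, ready for the screws. Finish while still holding it there, steady in the gripper; do not let the plate touch the housing at any time, and leave the other things on the bench where they are.

Things in the scene. Friction and masses are not known exactly. Their poses are not given: they have to be found in the camera images.
- housing: fixed cream metal box, open on top, 170 (its x) x 130 (its y) x 60 mm high, walls 5. Four 19 mm square bosses, tops level with the rim, have 7 mm threaded holes: x -66, y +-46 (wide-set pair, at the end with the round steel knob) and x +66, y +-26 (narrow-set pair). Origin: centre of its underside on the bench; z up. A fork with a lug, at the centre, takes the pin; fork top 40 above the bench
- pin (a joint): how far the steel hinge pin has been pushed down, m: 0 to 0.006 at the start (standing high), 0.024 when its head seats on the fork. It slides straight down, tight, in the aligned fork and lug holes, against about 7 N of friction, and stays where it is left
- pin_head (a point): centre of the top of the pin's round head (20 mm wide, 6 thick; stem 10 wide), on the housing's vertical centre line; 64 to 70 above the bench at the start, 46 when seated, 14 below the housing's rim. Free space round the pin's axis: 60 to the long side walls, 50 to the bosses
- cover: loose cream plate, 170 (its x) x 130 (its y) x 4 mm thick, 0.21 to 0.39 kg, four 14 mm through holes in the housing's pattern: x -66, y +-46 (wide-set pair) and x +66, y +-26 (narrow-set pair). Lies flat on the bench, handle up. Origin: centre of its underside; z up. Fitted, its x and y axes are those of the housing
- handle (a point): centre of the grip bar of the black bridge handle on the cover: bar 80 mm long along the cover's x, 12 wide (y), 14 high, its centre 31 above the plate's underside (27 above its top face); 20 free under the bar, above the plate's centre of mass
- thread0 (a point): mouth of a threaded hole in the housing, level with the rim: wide-set end (-x), +y side, at housing x -66, y 46 mm
- thread1 (a point): mouth of a threaded hole in the housing, level with the rim: wide-set end (-x), -y side, at housing x -66, y -46 mm
- thread2 (a point): mouth of a threaded hole in the housing, level with the rim: narrow-set end (+x), +y side, at housing x 66, y 26 mm
- thread3 (a point): mouth of a threaded hole in the housing, level with the rim: narrow-set end (+x), -y side, at housing x 66, y -26 mm
- hole0 (a point): centre of a cover hole, on the plate's top face: wide-set end (-x), +y side, at cover x -66, y 46 mm; belongs over thread0
- hole1 (a point): centre of a cover hole, on the plate's top face: wide-set end (-x), -y side, at cover x -66, y -46 mm; belongs over thread1
- hole2 (a point): centre of a cover hole, on the plate's top face: narrow-set end (+x), +y side, at cover x 66, y 26 mm; belongs over thread2
- hole3 (a point): centre of a cover hole, on the plate's top face: narrow-set end (+x), -y side, at cover x 66, y -26 mm; belongs over thread3
- flask_a: bystander (sizes in mm): white plastic 100 ml volumetric flask, 168 high, bulb 68 wide, upright; origin under its centre
- flask_b: bystander (sizes in mm): a second such flask, 168 high, bulb 68 wide; origin under its centre
- screwdriver: bystander (sizes in mm): screwdriver with a black handle, about 170 long, lying down; origin near its middle
- vial: bystander (sizes in mm): small amber glass vial with a white cap, 28 wide, 45 high; origin under its centre
- screw_tray: bystander (sizes in mm): empty grey plastic tray for screws, 70 x 90 x 20; origin under its centre
- collar: bystander (sizes in mm): steel ring, 52 wide, 14 high; origin under its centre
- jar: bystander (sizes in mm): white plastic jar with a cream lid and a paper label, 90 wide, 140 high; origin under its centre
Things that resemble listed ones, but are neither listed nor needed, are in the scene too. What is shaped like the cover but purple is not meant.

How it is judged:
On the way, in this order (a step that is already met when the one before it is completed fails the run):
1. the hinge pin is seated while the cover still lies on the bench (value of joint pin above 0.022 m and height (world z) of cover below 0.02 m), for 0.2 s.
2. the cover is lifted by the gripper (height (world z) of cover above 0.05 m and contact force between cover and the fingers above 1 N), for 0.2 s.
At the end, for the whole second after the job is handed in: Pin within 2 mm of seated; cover held still (under 10 mm/s) in the fingers, clear of the housing, its underside 5 to 30 mm above the rim, within 0.07 rad of level, each of its four holes within 4 mm horizontally of its own thread (value of joint pin above 0.022 m and z of cover in the frame of housing between 0.065 and 0.09 m and horizontal distance between hole0 and thread0 below 0.004 m and horizontal distance between hole1 and thread1 below 0.004 m and horizontal distance between hole2 and thread2 below 0.004 m and horizontal distance between hole3 and thread3 below 0.004 m and angle between cover's own z axis and vertical below 0.07 rad and contact force between cover and housing below 0.1 N and contact force between cover and the fingers above 1 N and linear speed of cover below 0.01 m/s); the arm keeps its last pose, push and grip.
It fails at once if the cover touches the housing (over 1 N) (contact force between cover and housing above 1 N).
It fails at once if another thing on the bench is moved by more than 30 mm (distance of any of flask_a, flask_b, screwdriver, vial, screw_tray, collar, jar from where it was at the start of the episode above 0.03 m).
It also fails if it takes over 51 s, if anything falls off the work surface, if the arm or the gripper's body presses on something with over 40 N, if the wrist force passes 120 N, or if a joint passes its speed limit or range.

## Working session

There is one attempt and no reset: what is moved stays moved. The work goes in short steps, Python scripts to look and compute and a tool call to move; the robot and the scene stay as the last step left them, time stands still between calls to the robot, and variables do not carry over. Pictures are saved under pics/ and viewed, and the job is handed in when it is done.

Besides the shell and the picture viewer there is one more tool, called by a JSON object that holds its "api" and its "payload". play_rows: Moves the arm, as the interface text tells. Its arguments: {"type":"object","properties":{"rows":{"type":"array"}},"required":["rows"]}

```bash
mkdir -p pics
cat > h.py <<'E'
import numpy as np, cv2
from workcell import ctrl
def snap(n,f=None):
    s=ctrl.snapshot(n)
    if f: cv2.imwrite('pics/'+f,s['frame'][:,:,::-1])
    return s
def K(s):
    f=200/np.tan(np.radians(s['vertical_fov'])/2); return f
def w2p(s,P):
    R=cv2.Rodrigues(np.array(s['rvec'],float))[0]; c=(R@np.atleast_2d(P).T).T+np.array(s['tvec']).ravel()
    xy=c[:,:2]/c[:,2:]; r2=(xy**2).sum(1,keepdims=True); xy=xy*(1+s['k1']*r2); return xy*K(s)+[s['cx'],s['cy']]
def c2w(s,c):
    R=cv2.Rodrigues(np.array(s['rvec'],float))[0]; return (np.atleast_2d(c)-np.array(s['tvec']).ravel())@R
def rays(s,uv):
    uv=np.atleast_2d(np.array(uv,float)); f=K(s)
    d=(uv-[s['cx'],s['cy']])/f; x=d.copy()
    for _ in range(20): x=d/(1+s['k1']*(x**2).sum(1,keepdims=True))
    return np.c_[x,np.ones(len(x))]
def p2z(s,uv,z):
    R=cv2.Rodrigues(np.array(s['rvec'],float))[0]
    o=c2w(s,[[0,0,0]])[0]; d=rays(s,uv)@R
    return o+d*((z-o[2])/d[:,2])[:,None]
def p2d(s,uv):
    uv=np.atleast_2d(uv); z=np.array([s['depth'][int(v),int(u)] for u,v in uv])
    return c2w(s,rays(s,uv)*z[:,None])
def cloud(s):
    vv,uu=np.mgrid[0:400,0:640]; uv=np.c_[uu.ravel(),vv.ravel()]
    P=c2w(s,rays(s,uv)*s['depth'].ravel()[:,None]); return P.reshape(400,640,3)
E
python3 - <<'E'
from h import *
import pickle
for n in ['scene','top']:
    s=snap(n,n+'0.png'); pickle.dump(s,open(n+'0.pkl','wb'))
    print(n,s['vertical_fov'],s['cx'],s['cy'],s['k1'],c2w(s,[[0,0,0]]))
    for t in ['housing','cover','handle','pin_head','thread0','thread1','thread2','thread3','hole0','hole1','hole2','hole3']:
        print(t,[(round(d['score'],2),c2w(s,d['location'])[0].round(3).tolist(), w2p(s,c2w(s,d['location']))[0].round().tolist()) for d in ctrl.find_in(n,t)[:4]])
print(ctrl.observe(),ctrl.grip_point_offset)
E
```

```text
scene 47.389837588001825 324.9394528280311 205.75865283652112 0.04442901417627416 [[1.32894188 0.46766562 1.03143493]]
housing [(0.63, [0.542, -0.212, 0.034], [270.0, 187.0])]
cover [(0.82, [0.552, 0.212, 0.005], [390.0, 251.0]), (0.79, [0.303, 0.23, -0.0], [429.0, 201.0]), (0.65, [0.709, 0.41, 0.005], [436.0, 327.0])]
handle [(0.91, [0.303, 0.228, 0.005], [429.0, 199.0]), (0.65, [0.55, 0.216, 0.008], [392.0, 250.0]), (0.59, [0.708, 0.415, 0.005], [438.0, 328.0]), (0.4, [0.545, -0.212, 0.036], [269.0, 187.0])]
pin_head []
thread0 [(0.94, [0.54, -0.209, 0.037], [271.0, 187.0]), (0.35, [0.549, 0.007, 0.022], [328.0, 218.0])]
thread1 [(0.94, [0.54, -0.209, 0.037], [271.0, 187.0]), (0.35, [0.549, 0.007, 0.022], [328.0, 218.0])]
thread2 [(0.94, [0.54, -0.209, 0.037], [271.0, 187.0]), (0.35, [0.549, 0.007, 0.022], [328.0, 218.0])]
thread3 [(0.94, [0.54, -0.209, 0.037], [271.0, 187.0]), (0.35, [0.549, 0.007, 0.022], [328.0, 218.0])]
hole0 [(0.86, [0.552, 0.216, 0.008], [392.0, 251.0]), (0.8, [0.305, 0.226, 0.009], [428.0, 198.0]), (0.64, [0.709, 0.408, 0.002], [434.0, 327.0])]
hole1 [(0.86,
[... 1865 characters left out ...]
3e+00, -1.90612219e-05,
        1.68355687e+00, -1.03092749e-01]), 'qd': array([-0.00160162, -0.00141878, -0.00093615, -0.00164497,  0.00158544,
        0.00078411]), 'tau': array([-1.81735418e-04, -3.51722932e+01, -3.13457930e+01, -1.81725759e-04,
        4.35434577e-04, -1.47306355e-05]), 'eef_pos': array([ 0.24801483, -0.49093144,  0.23132715]), 'tool_rot': array([[ 4.50930364e-01, -8.92559133e-01,  2.12869630e-05],
       [-8.92559127e-01, -4.50930363e-01, -1.08855166e-04],
       [ 1.06758610e-04,  3.00862264e-05, -9.99999994e-01]]), 'force': array([ 0.12981693, -0.39367893,  0.73813545]), 'ft_torque': array([-0.01512985, -0.0130126 ,  0.00471965]), 'opening': 0.998373746568297} -0.0187
```

View pics/scene0.png

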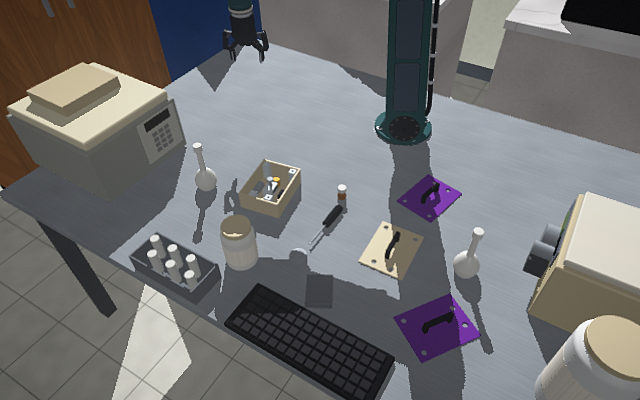

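View pics/top0.png

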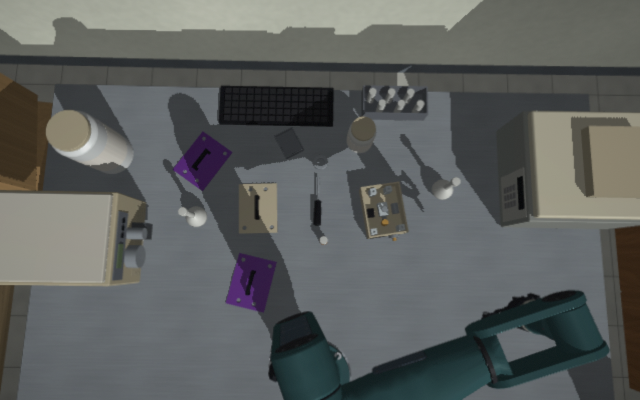

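Run:
```python
import cv2
a=cv2.imread('pics/top0.png')
cv2.imwrite('pics/t_h.png',cv2.resize(a[150:270,320:440],None,fx=5,fy=5,interpolation=2))
cv2.imwrite('pics/t_c.png',cv2.resize(a[130:330,170:310],None,fx=3,fy=3,interpolation=2))
```

```text
(no output)
```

View pics/t_h.png

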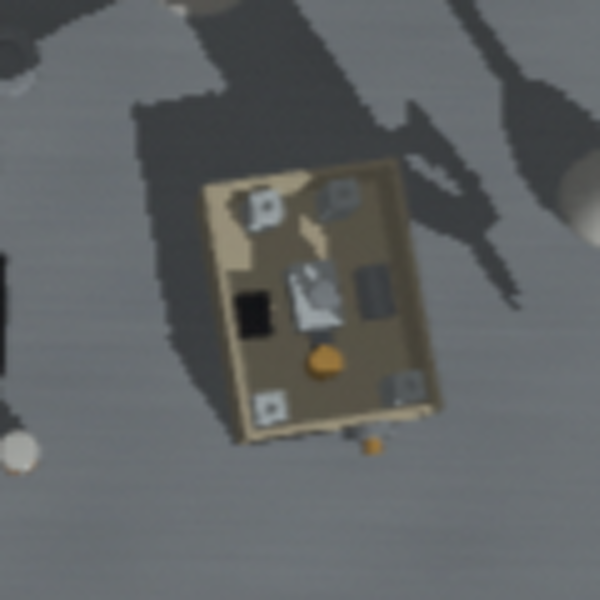

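View pics/t_c.png

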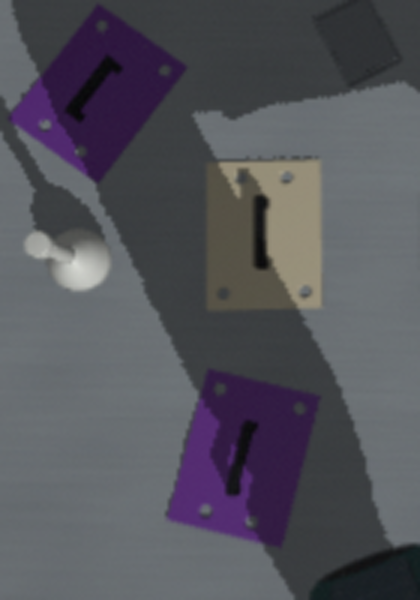

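Run:
```python
import cv2
a=cv2.imread('pics/scene0.png'); t=cv2.imread('pics/top0.png')
def crop(im,x,y,w,h,f,n):
    c=cv2.resize(im[y:y+h,x:x+w],None,fx=f,fy=f,interpolation=cv2.INTER_CUBIC)
    c=cv2.convertScaleAbs(c,alpha=1.3,beta=15)
    for i in range(0,w,10):
        cv2.line(c,(i*f,0),(i*f,6),(0,0,255),1); cv2.putText(c,str(x+i),(i*f,16),0,.35,(0,0,255))
    for i in range(0,h,10):
        cv2.line(c,(0,i*f),(6,i*f),(0,0,255),1); cv2.putText(c,str(y+i),(8,i*f+4),0,.35,(0,0,255))
    cv2.imwrite('pics/'+n,c)
crop(a,232,150,76,74,8,'s_h.png')
crop(a,350,212,80,72,8,'s_c.png')
crop(t,352,175,64,74,8,'t_h2.png')
crop(t,232,177,52,62,9,'t_c2.png')
```

```text
(no output)
```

View pics/s_h.png

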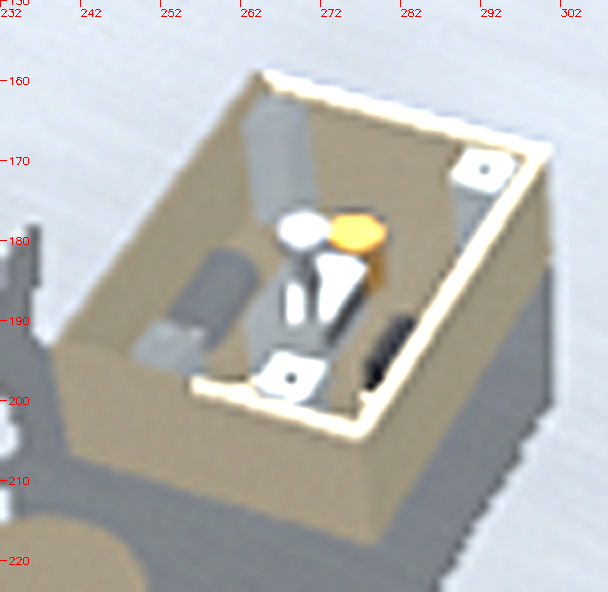

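View pics/s_c.png

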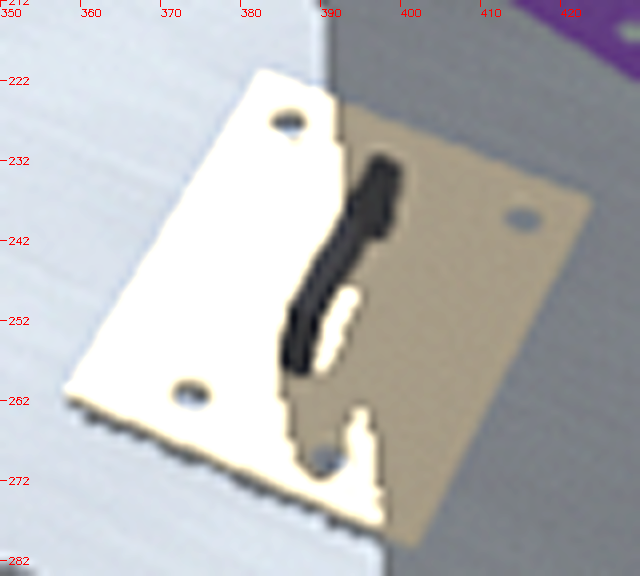

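View pics/t_h2.png

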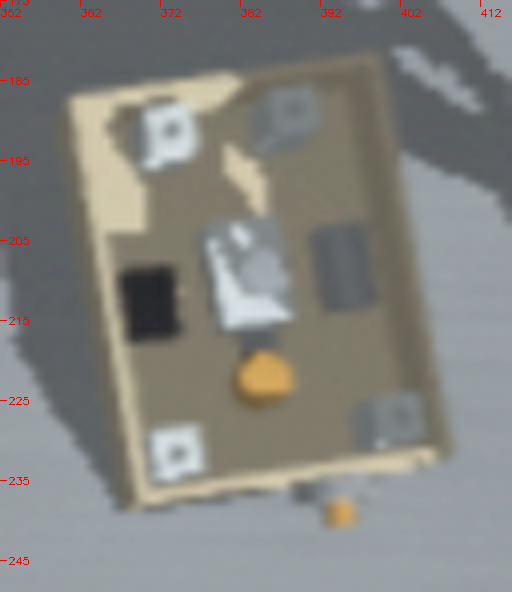

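View pics/t_c2.png

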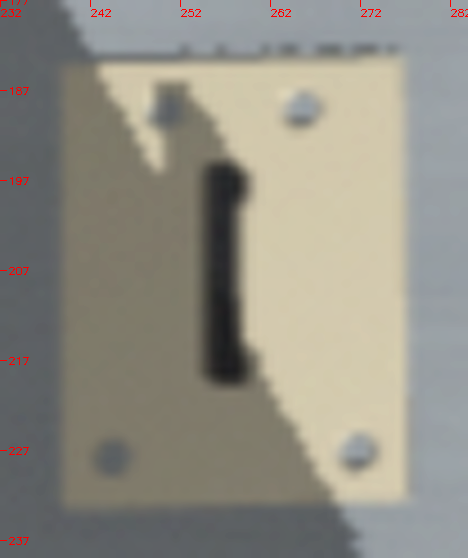

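```bash
cat > fit.py <<'E'
from h import *
from scipy.optimize import least_squares
def q(x,y,f,pts): return (np.array(pts,float)+.5)/f-.5+[x,y]
def model(p,L,z):
    c,s=np.cos(p[2]),np.sin(p[2]); L=np.array(L,float)/1000
    return np.c_[p[0]+c*L[:,0]-s*L[:,1],p[1]+s*L[:,0]+c*L[:,1],np.full(len(L),z)]
def fit(obs,z,p0):
    f=lambda p: np.concatenate([(w2p(s,model(p,L,z))-uv).ravel() for s,uv,L in obs])
    r=least_squares(f,p0,loss='soft_l1',f_scale=.5); return r.x,r.fun.reshape(-1,2)
T=np.array([[-66,46],[-66,-46],[66,26],[66,-26]]); C=np.array([[-85,65],[-85,-65],[85,65],[85,-65]])
E
python3 - <<'E'
from fit import *
import pickle
S=pickle.load(open('scene0.pkl','rb'));t=pickle.load(open('top0.pkl','rb'))
ht=(t,q(352,175,8,[(177,453),(402,416),(172,131),(292,110),(378,52),(68,100)]),np.r_[T,C[[3,2]]])
hs=(S,q(232,150,8,[(484,168),(290,378),(550,148),(262,70),(362,438),(55,345)]),np.r_[T[[0,2]],C[[0,1,2,3]]])
ct=(t,q(232,177,9,[(112,458),(358,453),(165,112),(302,110),(62,507),(408,500),(62,62),(405,58)]),np.r_[T,C])
cs=(S,q(350,212,8,[(522,219),(288,122),(326,460),(190,393),(593,200),(262,68),(410,545),(66,390)]),np.r_[T,C])
for nm,z,p0,o in [('h',.06,[.54,-.21,.17],[ht,hs]),('c',.004,[.54,.21,0],[ct,cs])]:
    for oo in ([o[0]],[o[1]],o):
        x,r=fit(oo,z,p0); print(nm,x.round(4),'\n',r.round(1).tolist())
print('pin',w2p(t,[[.536,-.212,.067]]),w2p(S,[[.536,-.212,.067]]))
D=cloud(S);print('scene depth pin',D[178,269],D[178,276], 'top',cloud(t)[208,384],cloud(t)[222,384],cloud(t)[207,256])
for n in (S,t):
    d=cloud(n); print([ (d[v,u]).round(4).tolist() for u,v in ([(372,236),(380,250),(360,255)] if n is S else [(245,205),(268,205),(250,225)])])
for n in ['flask_a','vial','screwdriver','jar','screw_tray','collar']:
    pass
E
```

```text
h [ 0.5344 -0.2117  0.1778] 
 [[0.2, 0.1], [-0.1, 0.2], [-0.3, -0.1], [0.2, 0.0], [-0.0, -0.1], [0.0, -0.0]]
h [ 0.5363 -0.2118  0.1623] 
 [[0.4, 0.1], [0.1, -0.3], [0.1, 0.3], [-0.4, 0.1], [0.1, -0.1], [-0.4, -0.1]]
h [ 0.5352 -0.2118  0.1701] 
 [[0.0, -0.3], [-0.2, 0.1], [-0.2, -0.5], [0.4, -0.2], [0.2, -0.3], [0.2, -0.5], [0.5, -0.2], [0.5, -0.6], [0.2, -0.0], [-0.5, -0.1], [0.6, -0.3], [-0.1, -0.1]]
c [0.5385 0.2111 0.0416] 
 [[0.0, -0.1], [-0.1, -0.1], [0.1, -0.1], [0.0, -0.2], [-0.1, 0.2], [-0.0, 0.1], [0.2, 0.3], [-0.1, -0.1]]
c [0.5413 0.2108 0.0372] 
 [[0.1, -0.3], [0.2, 0.2], [0.1, -0.5], [-0.2, 0.4], [-0.2, 0.1], [0.2, 0.4], [0.2, -0.3], [-0.3, 0.0]]
c [0.5398 0.2108 0.0396] 
 [[0.1, -0.5], [-0.0, -0.5], [0.2, -0.5], [0.2, -0.6], [-0.0, -0.2], [0.0, -0.2], [0.3, -0.1], [0.1, -0.4], [0.3, -0.7], [0.3, -0.2], [0.4, -0.9], [0.1, 0.0], [-0.0, -0.3], [0.3, 0.1], [0.5, -0.7], [-0.0, -0.3]]
pin [[384.55246582 208.39072521]] [[269.89194587 178.45376913]]
scene depth pin [ 0.53926775 -0.21254254  0.07126149] [ 0.49415681 -0.22219424  0.0305517 ] top [ 0.53669949 -0.20955082  0.07101115] [ 0.49517966 -0.21599066  0.0302215 ] [0.53627685 0.21098826 0.0399918 ]
[[0.5247, 0.1415, -0.0019], [0.564, 0.1865, 0.0046], [0.6079, 0.1458, 0.003]]
[[0.5475, 0.2547, 0.0026], [0.5492, 0.1765, 0.0007], [0.4797, 0.2355, -0.0022]]
```

{"api": "play_rows", "payload": {"rows": [[0,0.12,0.116,0,0,0,-0.31],[0,0.12,0.116,0,0,0,-0.31],[0,0.12,0.116,0,0,0,-0.31],[0,0.12,0.116,0,0,0,-0.31],[0,0.12,0.116,0,0,0,-0.31],[0,0.12,0.116,0,0,0,-0.31],[0,0.12,0.116,0,0,0,-0.31],[0,0.12,0.116,0,0,0,-0.31],[0,0.12,0.116,0,0,0,-0.31],[0,0.12,0.116,0,0,0,-0.31],[0,0.12,0.116,0,0,0,-0.31],[0,0.12,0.116,0,0,0,-0.31],[0,0,0,0,0,0,0]]}}

```text
time_s: 2.38
eef_pos: [0.5393, -0.208, 0.2309]
tool_rot: [[0.175, -0.985, 0.002], [-0.985, -0.175, 0.003], [-0.002, -0.002, -1.0]]
force: [-0.6, 0.8, 0.2]
opening: -0.002
```

{"api": "play_rows", "payload": {"rows": [[0,0,0,-0.12,0,0,0],[0,0,0,-0.12,0,0,0],[0,0,0,-0.12,0,0,0],[0,0,0,-0.12,0,0,0],[0,0,0,-0.12,0,0,0],[0,0,0,-0.12,0,0,0],[0,0,0,0,0,0,0],[0,0,0,0,0,0,0]]}}

```text
time_s: 3.05
eef_pos: [0.5347, -0.2124, 0.0859]
tool_rot: [[0.169, -0.986, -0.004], [-0.986, -0.169, 0.002], [-0.002, 0.003, -1.0]]
force: [-1.0, -0.6, -0.2]
opening: 0.004
```

Run:
```python
from h import *
import cv2
s=snap('scene','s1.png'); t=snap('top','t1.png')
a=s['frame'][:,:,::-1];cv2.imwrite('pics/s1c.png',cv2.resize(a[80:240,190:350],None,fx=3.7,fy=3.7,interpolation=2))
o=ctrl.observe();print(o['eef_pos'],o['joints'],o['force'])
```

```text
[ 0.53687572 -0.21331509  0.08927805] [-4.76216709e-01  2.15180259e-01  1.51169653e+00 -2.06062150e-04
  1.41168172e+00  9.24585992e-01] [-0.23591168 -0.39210249  1.04907052]
```

View pics/s1c.png

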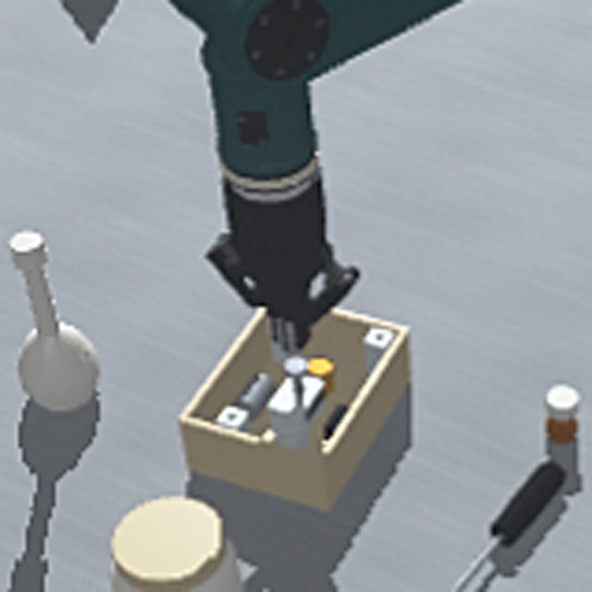

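{"api": "play_rows", "payload": {"rows": [[0,0,0,-0.026,0,0,0],[0,0,0,-0.026,0,0,0],[0,0,0,-0.026,0,0,0],[0,0,0,-0.026,0,0,0],[0,0,0,-0.026,0,0,0],[0,0,0,-0.026,0,0,0],[0,0,0,-0.026,0,0,0],[0,0,0,-0.026,0,0,0],[0,0,0,0,0,0,0],[0,0,0,0,0,0,0]]}}

```text
time_s: 3.98
eef_pos: [0.5363, -0.2127, 0.0461]
tool_rot: [[0.17, -0.986, 0.001], [-0.986, -0.17, -0.001], [0.001, -0.001, -1.0]]
force: [0.8, 0.4, 2.7]
opening: -0.0
```

{"api": "play_rows", "payload": {"rows": [[0,0,0,-0.005,0,0,0],[0,0,0,-0.004,0,0,0],[0,0,0,0,0,0,0],[0,0,0,0,0,0,0]]}}

```text
time_s: 4.32
eef_pos: [0.5364, -0.2127, 0.046]
tool_rot: [[0.17, -0.986, 0.001], [-0.986, -0.17, -0.001], [0.001, -0.001, -1.0]]
force: [-2.3, 1.8, 9.6]
opening: 0.001
```

Run:
```python
from h import *
print(np.mean([c2w(snap('scene'),[0,0,0]) for _ in range(1)]))
o=ctrl.observe();print(o['eef_pos'],o['force'])
```

```text
0.942680809819053
[ 0.53639009 -0.21275795  0.04603782] [-2.78668544  0.82934029  9.2711871 ]
```

{"api": "play_rows", "payload": {"rows": [[0,0,0,-0.005,0,0,0],[0,0,0,0,0,0,0],[0,0,0,0,0,0,0]]}}

```text
time_s: 4.62
eef_pos: [0.5364, -0.2128, 0.046]
tool_rot: [[0.17, -0.986, 0.001], [-0.986, -0.17, -0.001], [0.001, -0.001, -1.0]]
force: [-4.0, 3.1, 13.5]
opening: 0.003
```

{"api": "play_rows", "payload": {"rows": [[0,0,0,0.03,0,0,0],[0,0,0,0.1,0,0,0],[0,0,0,0.18,0,0,0],[0,0,0,0.18,0,0,0],[0,0,0,0.18,0,0,0],[0,0,0,0.18,0,0,0],[0,0,0,0.1,0,0,0]]}}

```text
time_s: 5.2
eef_pos: [0.5371, -0.213, 0.2378]
tool_rot: [[0.169, -0.986, 0.006], [-0.986, -0.17, -0.003], [0.004, -0.005, -1.0]]
force: [0.5, -0.5, 1.2]
opening: 0.003
```

Run:
```python
from h import *
o=ctrl.observe();print(o['eef_pos'],o['tool_rot'],o['force'])
```

```text
[ 0.53707984 -0.21300808  0.23775999] [[ 0.16948808 -0.98551578  0.00569576]
 [-0.98552455 -0.16950675 -0.00297073]
 [ 0.00389317 -0.00510981 -0.99997937]] [ 0.45448845 -0.50902251  1.20907135]
```

{"api": "play_rows", "payload": {"rows": [[60,0.0015,0.1629,0,0,0,-0.126],[60,0.0015,0.1629,0,0,0,-0.126],[60,0.0015,0.1629,0,0,0,-0.126],[60,0.0015,0.1629,0,0,0,-0.126],[60,0.0015,0.1629,0,0,0,-0.126],[60,0.0015,0.1629,0,0,0,-0.126],[60,0.0015,0.1629,0,0,0,-0.126],[60,0.0015,0.1629,0,0,0,-0.126],[60,0.0015,0.1629,0,0,0,-0.126],[60,0.0015,0.1629,0,0,0,-0.126],[60,0.0015,0.1629,0,0,0,-0.126],[60,0.0015,0.1629,0,0,0,-0.126],[60,0.0015,0.1629,0,0,0,-0.126],[60,0,0,0,0,0,0],[60,0,0,0,0,0,0],[60,0,0,0,0,0,0]]}}

```text
time_s: 6.53
eef_pos: [0.5397, 0.2106, 0.2323]
tool_rot: [[0.04, -0.999, -0.001], [-0.999, -0.04, -0.001], [0.001, 0.001, -1.0]]
force: [-0.9, 0.6, -0.9]
opening: 0.703
```

Run:
```python
from h import *
o=ctrl.observe();print(o['eef_pos'],o['tool_rot'].round(4).tolist(),o['force'],o['joints'])
s=snap('scene','s2.png'); t=snap('top','t2.png')
o=ctrl.observe();print(o['eef_pos'])
a=s['frame'][:,:,::-1];cv2.imwrite('pics/s2c.png',cv2.resize(a[150:224,232:308],None,fx=8,fy=8,interpolation=2))
print([p2d(s,[u,v]).round(3).tolist() for u,v in [(270,182),(270,183),(269,184)]])
```

```text
[0.53974648 0.2106419  0.2322629 ] [[0.0395, -0.9992, -0.0011], [-0.9992, -0.0395, -0.0012], [0.0011, 0.0011, -1.0]] [-0.92635024  0.61050773 -0.85601612] [ 2.74701762e-01  1.53719788e-01  1.29530470e+00 -8.29697772e-04
  1.69389753e+00  1.80587619e+00]
[0.53998813 0.20982651 0.23268617]
[[[0.531, -0.218, 0.045]], [[0.536, -0.214, 0.046]], [[0.544, -0.211, 0.05]]]
```

View pics/s2.png

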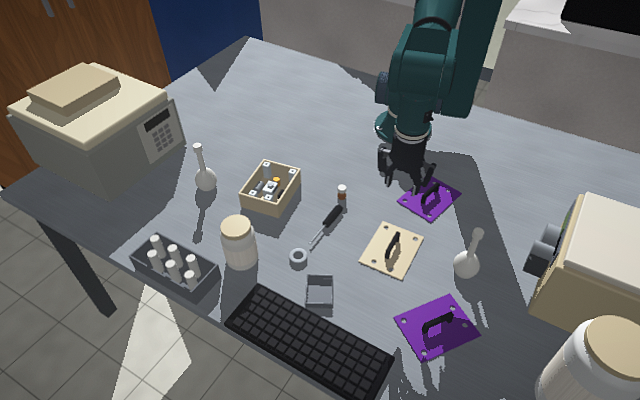

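View pics/s2c.png

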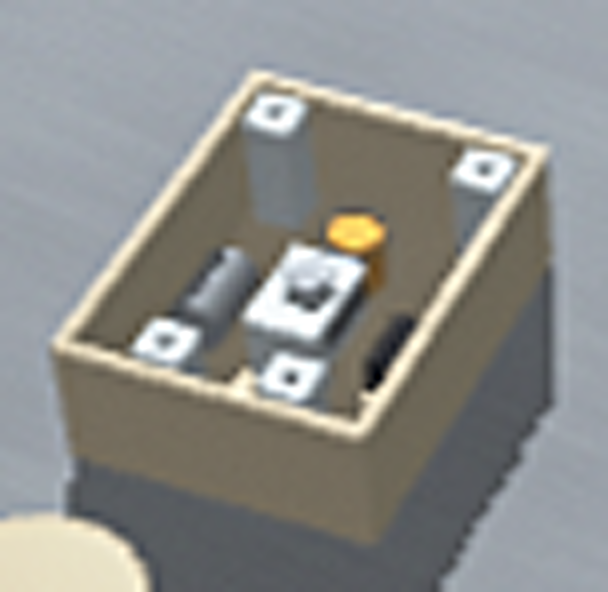

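{"api": "play_rows", "payload": {"rows": [[60,0,0,-0.15,0,0,0],[60,0,0,-0.15,0,0,0],[60,0,0,-0.15,0,0,0],[60,0,0,-0.15,0,0,0],[60,0,0,-0.15,0,0,0],[60,0,0,-0.15,0,0,0],[60,0,0,-0.1,0,0,0],[60,0,0,-0.05,0,0,0],[60,0,0,0,0,0,0],[60,0,0,-0.04,0,0,0],[60,0,0,0,0,0,0]]}}

```text
time_s: 7.55
eef_pos: [0.5407, 0.2107, 0.0155]
tool_rot: [[0.038, -0.999, 0.001], [-0.999, -0.038, 0.0], [-0.0, -0.001, -1.0]]
force: [-0.2, 0.7, -0.3]
opening: 0.702
```

Run:
```python
from h import *
s=snap('scene','s3.png')
o=ctrl.observe();print(o['eef_pos'],o['force'])
a=s['frame'][:,:,::-1];cv2.imwrite('pics/s3c.png',cv2.resize(a[160:290,330:460],None,fx=4.5,fy=4.5,interpolation=2))
```

```text
[0.54081182 0.21089856 0.01609168] [-1.13311982  0.53998054 -0.026624  ]
```

View pics/s3c.png

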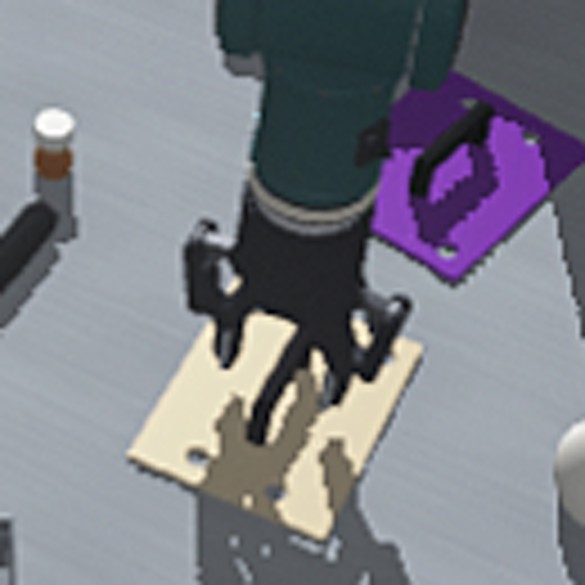

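{"api": "play_rows", "payload": {"rows": [[60,0,0,-0.012,0,0,0],[30,0,0,0,0,0,0],[20,0,0,0,0,0,0],[0,0,0,0,0,0,0],[0,0,0,0,0,0,0],[0,0,0,0,0,0,0],[0,0,0,0,0,0,0],[0,0,0,0,0,0,0]]}}

```text
time_s: 8.27
eef_pos: [0.5403, 0.2114, 0.0132]
tool_rot: [[0.039, -0.999, 0.001], [-0.999, -0.039, 0.001], [-0.001, -0.001, -1.0]]
force: [-0.6, 1.2, 3.2]
opening: 0.128
```

{"api": "play_rows", "payload": {"rows": [[0,0,0,0,0,0,0],[0,0,0,0.02,0,0,0],[0,0,0,0.05,0,0,0],[0,0,0,0.1,0,0,0],[0,0,0,0.1,0,0,0],[0,0,0,0.1,0,0,0],[0,0,0,0.1,0,0,0],[0,0,0,0.1,0,0,0],[0,0,0,0.1,0,0,0],[0,0,0,0.1,0,0,0],[0,0,0,0.05,0,0,0],[0,0,0,0.02,0,0,0],[0,0,0,0,0,0,0],[0,0,0,0,0,0,0]]}}

```text
time_s: 9.43
eef_pos: [0.5392, 0.2107, 0.1791]
tool_rot: [[0.039, -0.999, -0.003], [-0.999, -0.039, -0.001], [0.001, 0.003, -1.0]]
force: [-0.8, -1.0, -4.0]
opening: 0.125
```

Run:
```python
from h import *
s=snap('scene','s4.png');t=snap('top','t4.png')
o=ctrl.observe();print(o['eef_pos'],o['force'],o['opening'],o['tool_rot'].round(4).tolist())
a=s['frame'][:,:,::-1];cv2.imwrite('pics/s4c.png',cv2.resize(a[100:260,330:490],None,fx=3.7,fy=3.7,interpolation=2))
```

```text
[0.53892957 0.21068505 0.17834554] [-0.01964029 -0.05943528 -3.3376692 ] 0.12942759611334545 [[0.0391, -0.9992, -0.0038], [-0.9992, -0.0391, -0.0012], [0.0011, 0.0039, -1.0]]
```

View pics/s4c.png

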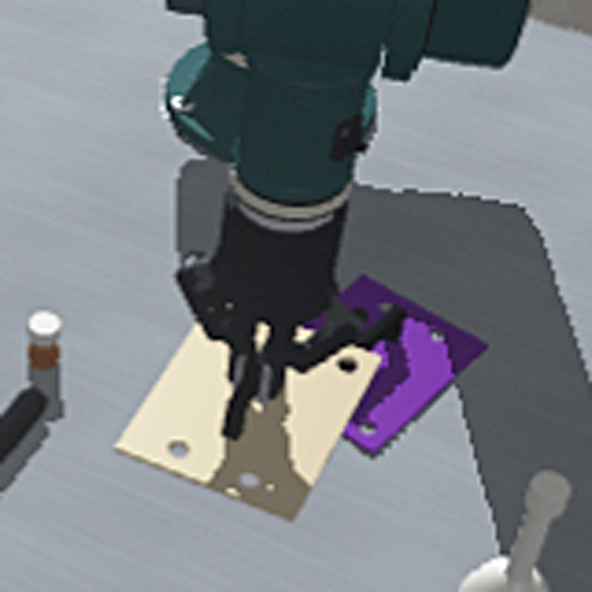

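View pics/t4.png

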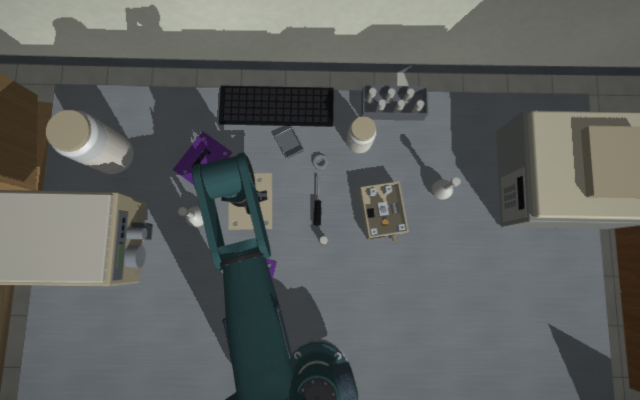

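Run:
```python
import cv2
def crop(im,x,y,w,h,f,n):
    c=cv2.resize(im[y:y+h,x:x+w],None,fx=f,fy=f,interpolation=cv2.INTER_CUBIC); cv2.imwrite('pics/'+n,c)
crop(cv2.imread('pics/t4.png'),352,175,64,74,8,'t4h.png')
crop(cv2.imread('pics/s4.png'),232,150,76,74,8,'s4h.png')
```

```text
(no output)
```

View pics/t4h.png

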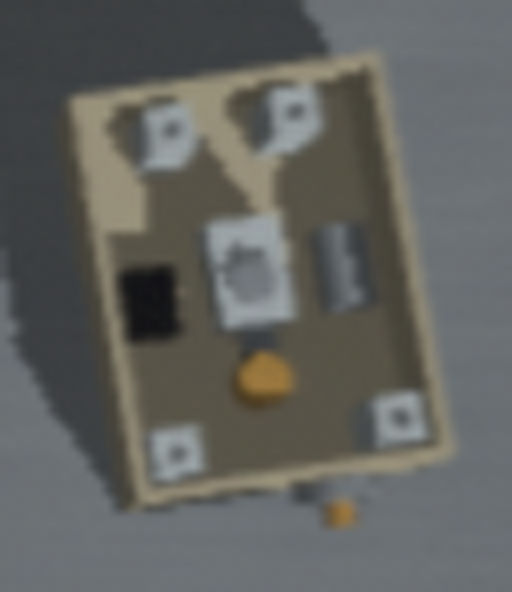

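View pics/s4h.png

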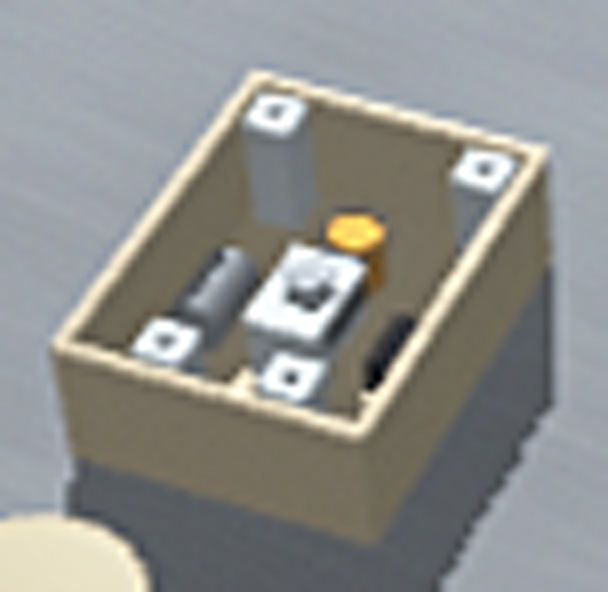

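Run:
```python
from fit import *
import pickle
S=pickle.load(open('scene0.pkl','rb'));t=pickle.load(open('top0.pkl','rb'))
ht=(t,q(352,175,8,[(178,453),(401,417),(172,130),(294,111),(378,52),(68,100)]),np.r_[T,C[[3,2]]])
hs=(S,q(232,150,8,[(484,168),(274,112),(291,378),(167,342),(550,148),(253,70),(361,438),(54,345)]),np.r_[T,C])
for oo in ([ht],[hs],[ht,hs]):
    x,r=fit(oo,.06,[.54,-.21,.17]); print(x.round(4),'\n',r.round(1).tolist())
print(w2p(t,[[.5355,-.212,.046]]),w2p(S,[[.5355,-.212,.046]]))
```

```text
[ 0.5343 -0.2118  0.1759] 
 [[0.1, 0.1], [0.0, 0.2], [-0.3, -0.0], [0.0, -0.1], [0.1, -0.1], [0.1, -0.0]]
[ 0.537  -0.2123  0.1723] 
 [[0.1, -0.0], [0.2, -0.0], [-0.0, -0.3], [-0.0, -0.2], [-0.3, 0.2], [0.1, 0.2], [0.3, -0.1], [-0.4, 0.2]]
[ 0.5357 -0.2123  0.1751] 
 [[0.2, -0.4], [0.1, -0.3], [-0.1, -0.4], [0.2, -0.5], [0.2, -0.5], [0.3, -0.5], [0.3, -0.3], [0.3, -0.2], [0.3, -0.5], [0.3, -0.4], [-0.1, -0.1], [0.3, 0.0], [0.7, -0.3], [-0.1, 0.0]]
[[383.51445885 209.37935198]] [[270.5826322  183.27928785]]
```

{"api": "play_rows", "payload": {"rows": [[0,0,-0.05,0,0,0,0],[0,0,-0.1,0,0,0,0.1],[0,-0.0018,-0.15,0,0,0,0.12],[0,-0.0018,-0.15,0,0,0,0.12],[0,-0.0018,-0.15,0,0,0,0.12],[0,-0.0018,-0.15,0,0,0,0.12],[0,-0.0018,-0.15,0,0,0,0.12],[0,-0.0018,-0.15,0,0,0,0.12],[0,-0.0018,-0.15,0,0,0,0.12],[0,-0.0018,-0.15,0,0,0,0.12],[0,-0.0018,-0.15,0,0,0,0.12],[0,-0.0018,-0.15,0,0,0,0.12],[0,-0.0018,-0.15,0,0,0,0.12],[0,-0.0018,-0.15,0,0,0,0.12],[0,0,-0.1,0,0,0,0.1],[0,0,-0.05,0,0,0,0.04],[0,0,-0.015,0,0,0,0.004],[0,0,0,0,0,0,0],[0,0,0,0,0,0,0]]}}

```text
time_s: 11.12
eef_pos: [0.5354, -0.2109, 0.1802]
tool_rot: [[0.174, -0.985, -0.001], [-0.985, -0.174, 0.001], [-0.001, 0.0, -1.0]]
force: [-0.7, 0.7, -3.7]
opening: 0.124
```

{"api": "play_rows", "payload": {"rows": [[0,0,0,0,0,0,0],[0,0,0,-0.03,0,0,0],[0,0,0,-0.06,0,0,0],[0,0,0,-0.08,0,0,0],[0,0,0,-0.08,0,0,0],[0,0,0,-0.06,0,0,0],[0,0,0,-0.03,0,0,0],[0,0,0,0,0,0,0],[0,0,0,0,0,0,0],[0,0,0,0,0,0,0],[0,0,0,0,0,0,0]]}}

```text
time_s: 12.03
eef_pos: [0.5364, -0.2124, 0.114]
tool_rot: [[0.173, -0.985, 0.002], [-0.985, -0.173, -0.001], [0.002, -0.002, -1.0]]
force: [-0.3, -0.1, -4.5]
opening: 0.127
```

Run:
```python
from h import *
import pickle
s=snap('scene','s5.png');t=snap('top','t5.png')
pickle.dump(s,open('s5.pkl','wb'));pickle.dump(t,open('t5.pkl','wb'))
o=ctrl.observe();print(o['eef_pos'],o['force'],o['opening'],o['tool_rot'].round(4).tolist())
a=s['frame'][:,:,::-1];cv2.imwrite('pics/s5c.png',cv2.resize(a[140:224,228:312],None,fx=7,fy=7,interpolation=2))
a=t['frame'][:,:,::-1];cv2.imwrite('pics/t5c.png',cv2.resize(a[170:250,345:425],None,fx=7,fy=7,interpolation=2))
```

```text
[ 0.53620115 -0.21232003  0.11374615] [-0.16044952 -0.54561279 -4.11892204] 0.12803003339063446 [[0.1729, -0.9849, 0.002], [-0.9849, -0.1729, -0.0011], [0.0014, -0.0018, -1.0]]
```

View pics/s5c.png

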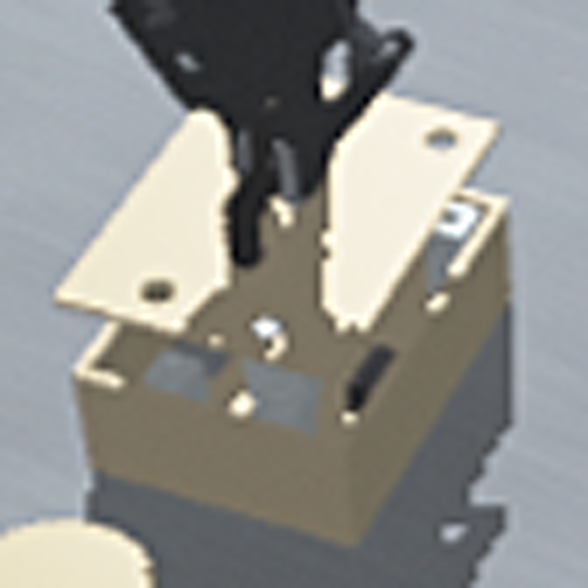

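View pics/t5c.png

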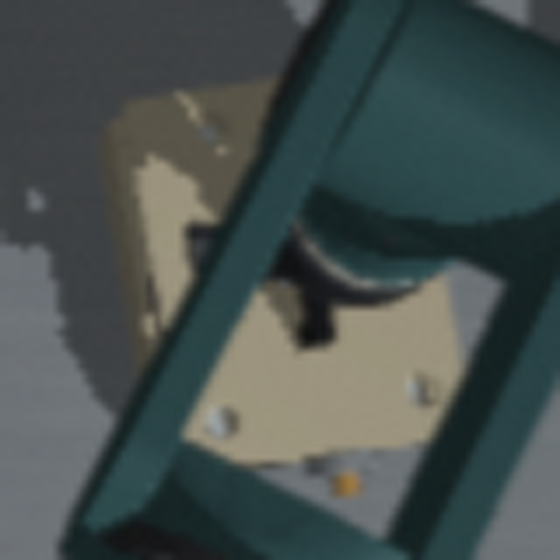

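Run:
```python
from fit import *
import pickle
S=pickle.load(open('s5.pkl','rb'));t=pickle.load(open('t5.pkl','rb'))
ct=(t,q(345,170,7,[(222,422),(423,390),(210,128)]),T[[0,1,2]])
cs=(S,q(228,140,7,[(441,138),(157,291),(498,122),(55,298)]),np.r_[T[[0,3]],C[[0,3]]])
for z in (.103,.105,.107):
  for oo in ([ct],[cs],[ct,cs]):
    x,r=fit(oo,z,[.54,-.21,.17]); print(z,x.round(4),r.round(1).tolist())
d=cloud(S); print([d[v,u].round(4) for u,v in [(247,170),(243,178),(240,181),(280,175),(285,165),(292,157)]])
```

```text
0.103 [ 0.5358 -0.2127  0.1842] [[-0.1, 0.0], [-0.1, -0.2], [0.2, 0.2]]
0.103 [ 0.5354 -0.2159  0.183 ] [[-0.0, 0.1], [0.2, -0.0], [-0.1, 0.1], [-0.1, -0.1]]
0.103 [ 0.5359 -0.2146  0.178 ] [[0.4, -0.1], [0.4, -0.1], [0.9, 0.1], [0.3, 0.4], [0.4, 0.2], [0.2, 0.4], [0.1, 0.0]]
0.105 [ 0.5355 -0.2123  0.1841] [[-0.1, 0.0], [-0.1, -0.2], [0.1, 0.2]]
0.105 [ 0.5371 -0.2145  0.1838] [[0.0, 0.1], [0.2, 0.0], [-0.1, 0.0], [-0.1, -0.1]]
0.105 [ 0.5365 -0.2137  0.1814] [[0.3, -0.3], [0.3, -0.5], [0.6, -0.1], [0.4, 0.1], [0.5, -0.0], [0.3, 0.0], [0.2, -0.1]]
0.107 [ 0.5353 -0.212   0.184 ] [[-0.1, 0.0], [-0.0, -0.2], [0.1, 0.1]]
0.107 [ 0.5388 -0.213   0.1846] [[0.1, 0.0], [0.2, 0.0], [-0.0, -0.0], [-0.2, -0.0]]
0.107 [ 0.5374 -0.2128  0.1842] [[0.1, -0.6], [0.2, -0.9], [0.4, -0.5], [0.4, -0.2], [0.5, -0.2], [0.3, -0.2], [0.2, -0.3]]
[array([ 0.5733, -0.2657,  0.1057]), array([ 0.6078, -0.2537,  0.106 ]), array([ 0.6231, -0.2526,  0.1068]), array([ 0.5452, -0.1635,  0.1119]), array([ 0.4961, -0.1799,  0.1067]), array([ 0.4536, -0.1828,  0.1064])]
```

{"api": "play_rows", "payload": {"rows": [[0,-0.003,0.001,-0.01,0,0,-0.05],[0,-0.002,0.001,-0.02,0,0,-0.05],[0,0,0,-0.03,0,0,0],[0,0,0,-0.03,0,0,0],[0,0,0,-0.02,0,0,0],[0,0,0,-0.015,0,0,0],[0,0,0,0,0,0,0],[0,0,0,0,0,0,0],[0,0,0,0,0,0,0],[0,0,0,0,0,0,0],[0,0,0,0,0,0,0],[0,0,0,0,0,0,0]]}}

```text
time_s: 13.13
eef_pos: [0.5348, -0.2117, 0.0879]
tool_rot: [[0.165, -0.986, 0.001], [-0.986, -0.165, -0.0], [0.0, -0.001, -1.0]]
force: [0.1, 0.2, -3.8]
opening: 0.124
```

Run:
```python
from h import *
import pickle
s=snap('scene','s6.png');t=snap('top','t6.png')
pickle.dump(s,open('s6.pkl','wb'));pickle.dump(t,open('t6.pkl','wb'))
o=ctrl.observe();print(o['eef_pos'],o['force'],o['opening'],o['tool_rot'].round(4).tolist())
a=s['frame'][:,:,::-1];cv2.imwrite('pics/s6c.png',cv2.resize(a[140:224,228:312],None,fx=7,fy=7,interpolation=2))
a=t['frame'][:,:,::-1];cv2.imwrite('pics/t6c.png',cv2.resize(a[170:250,345:425],None,fx=7,fy=7,interpolation=2))
d=cloud(s); print([d[v,u].round(4) for u,v in [(245,174),(243,180),(240,185),(250,170),(283,175),(287,168),(289,165)]])
```

```text
[ 0.53468718 -0.21164763  0.0877608 ] [ 0.24288734  0.27132258 -4.58961362] 0.1248841107634964 [[0.1651, -0.9863, 0.0004], [-0.9863, -0.1651, -0.0003], [0.0003, -0.0003, -1.0]]
[array([ 0.5047, -0.3443, -0.0019]), array([ 0.5961, -0.2668,  0.0821]), array([ 0.6184, -0.2605,  0.0826]), array([ 0.5465, -0.2791,  0.0787]), array([ 0.5125, -0.1782,  0.0791]), array([ 0.4828, -0.1834,  0.0827]), array([ 0.4652, -0.1881,  0.0797])]
```

View pics/s6c.png

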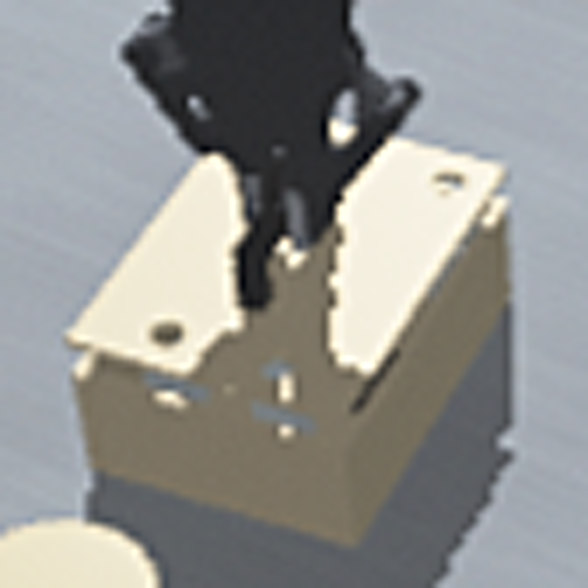

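View pics/t6c.png

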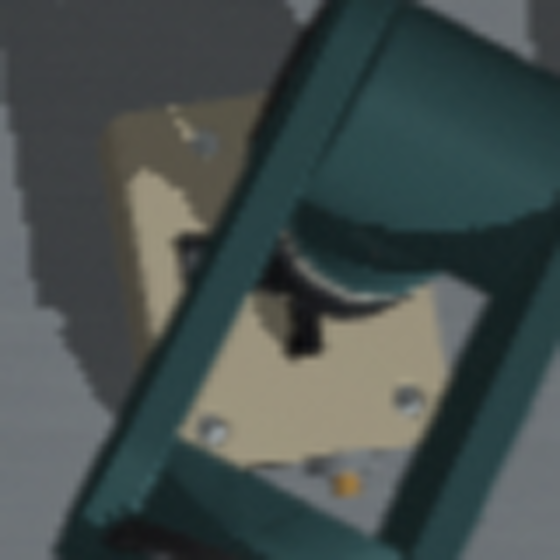

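Run:
```python
from fit import *
import pickle
S=pickle.load(open('s6.pkl','rb'));t=pickle.load(open('t6.pkl','rb'))
ct=(t,q(345,170,7,[(211,431),(408,400),(204,143)]),T[[0,1,2]])
cs=(S,q(228,140,7,[(449,181),(167,333),(505,165),(65,338)]),np.r_[T[[0,3]],C[[0,3]]])
for z in (.078,.080):
  for oo in ([ct],[cs],[ct,cs]):
    x,r=fit(oo,z,[.54,-.21,.17]); print(z,x.round(4),r.round(1).tolist())
# predicted thread pix under top fit & hole pix at ideal
for p,s,o,n in [((.5343,-.2118,.176),t,(345,170),'t'),((.537,-.2123,.1723),S,(228,140),'s')]:
    print(n,'ideal hole crop px',((w2p(s,model(p,T,.08))-o+.5)*7-.5).round(0).tolist(),'threads',((w2p(s,model(p,T,.06))-o+.5)*7-.5).round(0).tolist())
for f in ('t','s'): pass
a=cv2.imread('pics/t6.png');cv2.imwrite('pics/t6z.png',np.hstack([cv2.resize(a[y-8:y+9,x-8:x+9],None,fx=16,fy=16,interpolation=2) for x,y in [(375,231),(403,227)]]))
```

```text
0.078 [ 0.5334 -0.2122  0.1726] [[-0.0, -0.1], [0.0, -0.0], [0.0, 0.1]]
0.078 [ 0.5344 -0.2148  0.172 ] [[-0.1, 0.1], [0.1, -0.1], [-0.1, 0.1], [0.1, -0.0]]
0.078 [ 0.5341 -0.2138  0.1701] [[0.4, -0.3], [0.5, -0.2], [0.5, -0.1], [0.3, 0.2], [0.4, -0.1], [0.2, 0.2], [0.4, -0.0]]
0.08 [ 0.5332 -0.2118  0.1725] [[-0.1, -0.0], [0.1, 0.0], [-0.0, 0.0]]
0.08 [ 0.536  -0.2134  0.1728] [[-0.1, 0.1], [0.1, -0.1], [-0.1, 0.1], [0.0, -0.0]]
0.08 [ 0.5349 -0.2129  0.1713] [[0.2, -0.6], [0.4, -0.5], [0.3, -0.5], [0.3, -0.1], [0.5, -0.3], [0.3, -0.0], [0.4, -0.2]]
t ideal hole crop px [[211.0, 429.0], [409.0, 397.0], [203.0, 141.0], [314.0, 124.0]] threads [[205.0, 432.0], [400.0, 401.0], [198.0, 149.0], [306.0, 132.0]]
s ideal hole crop px [[449.0, 184.0], [265.0, 135.0], [278.0, 366.0], [168.0, 334.0]] threads [[452.0, 217.0], [269.0, 168.0], [282.0, 399.0], [174.0, 368.0]]
```

View pics/t6z.png

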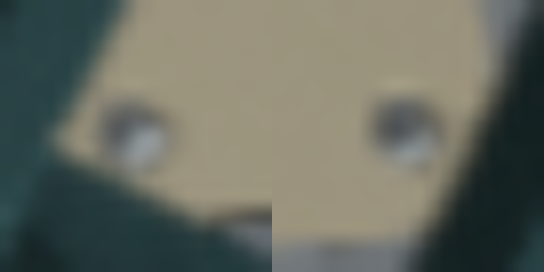

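{"api": "play_rows", "payload": {"rows": [[0,0.003,0.001,0,0,0,0.01],[0,0.002,0.001,0,0,0,0.01],[0,0,0,0,0,0,0],[0,0,0,0,0,0,0],[0,0,0,0,0,0,0],[0,0,0,0,0,0,0],[0,0,0,0,0,0,0],[0,0,0,0,0,0,0],[0,0,0,0,0,0,0],[0,0,0,0,0,0,0],[0,0,0,0,0,0,0],[0,0,0,0,0,0,0]]}}

```text
time_s: 14.23
eef_pos: [0.5356, -0.2112, 0.0875]
tool_rot: [[0.167, -0.986, 0.0], [-0.986, -0.167, -0.0], [0.0, -0.0, -1.0]]
force: [0.2, 0.3, -3.8]
opening: 0.126
```

Run:
```python
from h import *
import pickle
s=snap('scene','s7.png');t=snap('top','t7.png')
pickle.dump(s,open('s7.pkl','wb'));pickle.dump(t,open('t7.pkl','wb'))
o=ctrl.observe();print(o['time_s'],o['eef_pos'],o['force'],o['opening'],o['tool_rot'].round(4).tolist(),abs(o['qd']).max())
a=s['frame'][:,:,::-1];b=cv2.resize(a[140:224,228:312],None,fx=5,fy=5,interpolation=2)
a=t['frame'][:,:,::-1];c=cv2.resize(a[170:254,345:422],None,fx=5,fy=5,interpolation=2)
cv2.imwrite('pics/7c.png',np.hstack([b,c])[:, :800])
```

```text
14.3333 [ 0.53557096 -0.2111949   0.0875329 ] [-0.19473425  0.26964942 -3.52947284] 0.13021809806335816 [[0.1667, -0.986, -0.0], [-0.986, -0.1667, -0.0001], [0.0001, 0.0001, -1.0]] 0.0018753639971808946
```

View pics/7c.png

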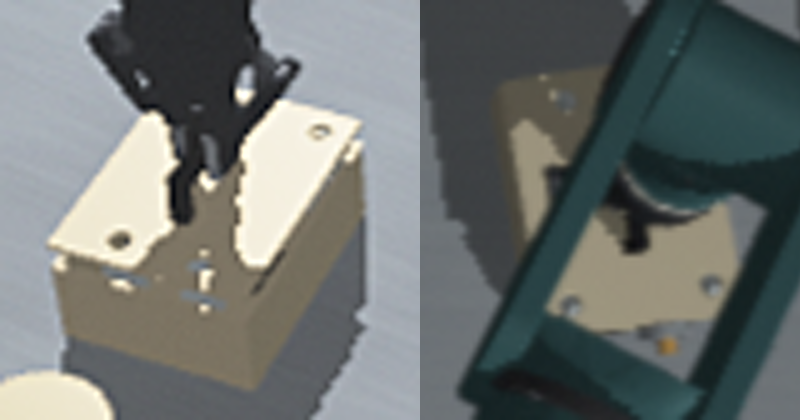

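```bash
python3 -c "
from workcell import ctrl
print(ctrl.close_job()); o=ctrl.observe(); print(o['eef_pos'],o['opening'])"
```

```text
the job is handed in; nothing more can be done
None
the job is handed in; nothing more can be done
```

I seated the pin, then picked up the cream cover by its handle and left it held level over the housing. The job was handed in at about 14.3 s of the 51 s allowed. It reports no verdict, so I can only go by my own checks.

- **Pin:** the tool tip stopped at z = 0.046 m while the push force rose from 2.7 to 13.5 N. The pictures show the head down on the fork.
- **Cover height and level:** the depth readings on the plate's top face scatter between 79 and 83 mm. That, with the tool height, puts the underside about 16 mm above the rim. I judged level from the tool, which points straight down to within 0.001 rad.
- **Hole alignment:** the wide-set end is over the wide-set threads. Before the last 1 mm correction, the fits in both cameras put the plate within about 1–1.5 mm of its target. Afterwards three holes (hole0, hole1 and hole3) read by eye within about 1.5 mm of ideal.
- **Not confirmed:** hole2 was not re-measured after that correction. Hole3 shows only in the scene camera, since the arm hides it from above. The two cameras disagree by about 2–3 mm in absolute x, so I aligned on the difference between plate and housing within each camera.
- **Grip and surroundings:** the finger opening stayed at about 11 mm on the 12 mm bar and the arm was still. I saw no sign of the plate touching the housing. The bystanders look unmoved in the later pictures, though I did not measure them.

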